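# Load a circuit board into the fume cabinet and close its sash

## Robot

A 6-joint arm with a two-finger parallel gripper is mounted at the origin on the work surface. World frame = base frame: x ahead of the robot, y to its left, z up, the work surface at z = 0. Lengths are in mm, angles in degrees, forces in N, time in s.
With the tool pointing down it reaches from about 225 to 725 mm from the base axis. Payload 3.1 kg.
Tool frame: the origin (TCP) lies at the very end of the fingers, on their centre line; the grasp point (between the pads) lies 19 mm behind it; z points along the fingers, y is the line along which they close (so a half turn about z gives the same grasp; the last joint's range is limited). The gripper opens to 85 mm and grips with 20 to 120 N. Pads are 22 mm wide; open, the fingers measure 114 mm over their backs; the gripper's body (76 mm by 85 mm) begins 54 mm behind the grasp point. The pads swing forward as they close: fully open they stand 13 mm farther back than shut.
Start: joints at [-79.4, 2.75, 5.684, 92.934, 0, 82.678], TCP at [161.54, -499.522, 199.212] pointing down, gripper open.
Joint ranges: [-166.93, 166.93], [-56.73, 111.36], [-69.38, 81.34], [-121.58, 131.49], [-85.45, 84.26], [-180, 180]. Speed limits (degrees/s): [159.86, 159.86, 180, 180, 180, 180].

## Interface

Orientations are given as a 3x3 rotation matrix whose columns are the frame's x, y, z axes.
In Python, from cell import env gives the robot as it stands.
- The arm moves only by the tool arm_command, never from a script. Its argument "moves" is a list of rows, each an object of numbers: "tx", "ty", "tz": the shift along the tool's x, y, z as a fraction of full scale; "roll": the turn about the tool's z as a fraction of full scale. In form: [{"tx": .., "ty": .., "tz": .., "roll": ..}, ...]. A call has 1 to 5 rows; each row is the pose to reach, as a shift and turn from the pose commanded when the call began, along the tool's axes at that moment; what a row does not reach only later rows make up. Full scale, the value 1, is 0.3 m for a shift and 60 degrees for a turn. A row lasts 1/8 s, in which the tool goes at most 62.5 mm and 10.7 degrees, less where a joint would pass 70% of its speed; a pose out of reach is approached as far as the arm can. A call with a number of a shift or a turn outside -1 to 1 is refused whole. A call with a gripper value outside its range is refused whole. "grip" is the opening, from -1 (shut) to 1 (fully open), set as the call begins (left out, the last holds). The fingers move at their own pace and stop on an object; "force" is the grip in N (left out, the last holds). Time passes only in rows, so rows that repeat a pose let the fingers close. It gives the time, the measured TCP pose, the force, the opening and the grip force at its end, in the units of the state.
- env.sense(): the state, without advancing time (a new reading comes with each control period).
- env.read_camera(name): name is "scene" or "top"; returns (picture, depth): 420x560x3 uint8, red, green, blue; 420x560 float32, mm along the optical axis (not along the pixel's ray), 0 where there is no reading.
- env.camera_info(name): a dict with "fx", "fy", "cx", "cy" (pixels), "dist" ([k1, k2, p1, p2, k3] as OpenCV has them; the pictures are not rectified), "R" (3x3) and "t" (3): a world point X has camera coordinates R X + t. Camera axes: x right, y down, z forward; pixel columns grow to the right and rows downward; lengths in mm; the calibration is good to about 2 mm. A picture is of the moment at which its call begins. camera_info takes no time and is no camera call.
- env.close_job(): hands the job in; it is judged then, once.
Trained networks look in the newest picture that a camera, given by its name, has taken for a name from the list of things; names that differ only in an ending like _2 or _b are one class to them, and where a whole thing is asked for, a point or a joint stands for the part that bears it (a point fixed in the world has none). Each returns a list of dicts, best first, with "confidence" (0 to 1); they miss things now and then, are a little off and sometimes report something else, mostly with a low value. They report only what shows in the picture. A call takes as long as a camera call.
- env.search_frame(camera, name): "position" ([x, y, z] in mm, in world coordinates, good to about 4 mm: the middle of the surface that is visible of it).
- env.regions_of(camera, name): "region" (420x560 bool, what is visible of it).
The state is a dict: "t": time; "joint_pos": joint angles; "qd": joint speeds; "joint_efforts": joint torques, N m; "eef_pos": TCP position; "orientation": TCP orientation; "contact_force": force on the tool from outside, world axes, zero at the start; "moment": the same for the moment, N m; "opening": finger opening in mm; "gripper_force": force on a finger pad.
Only numpy, scipy, OpenCV 4.12 (cv2) and the standard library are available. Lean on these libraries where they do the work, as an engineer would, in place of code of your own. Each camera call takes 0.05 s, during which the arm holds its last target. There are 200 camera calls.

## Task

Raise the fume cabinet's sliding sash to the top by its bar handle, then slide the circuit-board carrier along the mat into the cabinet until its plate sits squarely against the red back stop, between the two white lines. The copper-wound choke is only standing on the board and must stay upright in its place; leave the solder spool and the flux jar where they are. Finally lower the sash gently until it is fully shut over the carrier's tongue, without slamming it.

Things in the scene. Friction and masses are not known exactly. Their poses are not given: they have to be found in the camera images.
- hood: Fixed clear fume cabinet, blue edges, on a black mat 400 by 440, 4 thick (x -245 to 155). Origin: underside, middle of the sash plane; x into the cabinet, y left, z up. Things slide on the mat at z = 4. Opening 286 wide; clear side walls at y = +-154, clear roof z 151-156 from x = 15 to 150. White lines along x at y = +-85. Two guide posts, y = +-164, 22 wide, x -17 to 9, 335 high.
- sash (a joint): Height in m by which the clear sash is raised: 0 shut, 0.15 at the top. Runs straight up and down, stays where left (friction); lifting takes 9 N, lowering 2 N. Shut, the panel covers z = 18 to 163, 286 wide, hood x = -9 to 1; the 18 mm gap left under its yellow bottom bar is meant for air and the carrier tongue; opening height (18 mm + joint value above the table).
- sash_handle (a point): Middle of the black bar handle of the sash: along hood y, 140 long, 14 in diameter, at hood x = -15 and 190 above the table when shut; moves with the sash. Thin brackets at its ends (70 from the middle) run down to the panel's top edge, 27 below the bar's axis; between them the bar is free from above, front and below.
- carrier: Loose aluminium plate, 90 (x) by 140 (y) by 10 thick, about 0.3 kg, with a green circuit board fixed on it (84 by 124, top at z = 13). A flat tongue, 30 wide and 7 thick, reaches from its near edge to x = -158. Origin: centre of the plate's underside; x points towards the cabinet, parallel to the hood's x when home. Starts on the mat in front of the cabinet, off centre and turned.
- carrier_fin (a point): Grip point in the upright orange fin at the near end of the tongue: fin 26 long (carrier x), 12 thick (y), top 57 above the carrier's underside. This point: carrier x = -140, y = 0, z = 41 (16 below the fin's top). With the carrier home the fin stays outside, 87 in front of the sash plane, and the sash shuts over the tongue.
- back_stop (a point): Middle of the near face of the red stop bar inside the cabinet: hood x = 98, y = 0, z = 14. The bar is 260 wide, its top 24 above the table. The carrier is home when its plate meets it (carrier origin at hood x = 53).
- choke_spot (a point): The choke's place on the board: carrier x = 10, y = 0, z = 13.
- choke: Loose copper-wound choke, an upright cylinder 27 in diameter and 22 high, 40 g, standing on the board. Origin: centre of its underside.
- spool: Bystander: loose blue solder spool standing on the mat to the left, 48 in diameter, 38 high. Origin: centre of its underside.
- flux_jar: Bystander: loose amber flux jar on the mat to the right, 38 in diameter, 45 high. Origin: centre of its underside.

How it is judged (in metres and radians):
On the way, in this order (a step that is already met when the one before it is completed fails the run):
1. the sash is raised to the top (at least 130 mm up) (value of joint sash above 0.13 m), for 0.2 s.
2. the carrier is home: against the back stop (within 8 mm), between the lines, square, the choke standing in its place (x of carrier in the frame of hood above 0.045 m and y of carrier in the frame of hood between -0.022 and 0.022 m and angle between the x axis of carrier and the x axis of hood, either way round below 0.13 rad and horizontal distance between choke and choke_spot below 0.012 m and angle between choke's own z axis and vertical below 0.15 rad), for 0.2 s.
At the end, for the whole second after the job is handed in: The carrier lies in the cabinet (its handle fin outside) within 8 mm of the back stop, within 22 mm of the centre line and square to within 0.13 rad, at rest; the choke stands upright within 12 mm of its place on the board; the sash is shut to within 6 mm (all of step 2 and value of joint sash below 0.006 m and linear speed of each of carrier, choke below 0.01 m/s); the robot touches nothing.
It fails at once if the sash is slammed down (faster than 0.6 m/s) (velocity of joint sash below -0.6 m/s).
It fails at once if the choke tips over (angle between choke's own z axis and vertical above 0.6 rad).
It fails at once if the spool is disturbed (moved 25 mm) (distance of spool from where it was at the start of the episode above 0.025 m).
It fails at once if the flux jar is disturbed (moved 25 mm) (distance of flux_jar from where it was at the start of the episode above 0.025 m).
It also fails if it takes over 70 s, if anything falls off the work surface, if the arm or the gripper's body presses on something with over 40 N, if the wrist force passes 120 N, or if a joint passes its speed limit or range.

## Working session

There is one attempt and no reset: what is moved stays moved. The work goes in short steps, Python scripts to look and compute and a tool call to move; the robot and the scene stay as the last step left them, time stands still between calls to the robot, and variables do not carry over. Pictures are saved under pics/ and viewed, at most 11 in all, crops included, and the job is handed in when it is done.

Besides the shell and the picture viewer there is one more tool, called after ">>>" as name(argument=value, ...), one argument or row to a line, values as JSON. arm_command: Moves the arm, as the interface text tells. Shift numbers are shares of 0.3 m and turn numbers shares of 60 degrees, none past 1 either way. Its arguments: {"type":"object","properties":{"moves":{"type":"array"},"grip":{"type":"number"},"force":{"type":"number"}},"required":["moves"]}

```bash
mkdir -p pics
python3 - <<'E'
from cell import env
import cv2,numpy as np
s=env.sense();print(s['t'],s['eef_pos'],s['orientation'],s['opening'])
ims=[]
for c in('scene','top'):
    p,d=env.read_camera(c);i=env.camera_info(c);print(c,i['fx'],i['cx'],i['cy'],np.round(i['R'],3).tolist(),i['t'],i['dist'])
    cv2.imwrite(f'pics/{c}0.png',p[:,:,::-1]);np.save(f'{c}d.npy',d)
    for n in('hood','sash','sash_handle','carrier','carrier_fin','choke','spool','flux_jar','back_stop'):
        try:
            r=env.search_frame(c,n);print(c,n,[(np.round(q['position']).tolist(),round(q['confidence'],2)) for q in r[:3]])
        except Exception as e:print(n,e)
E
```

```text
0.0 [ 161.39561794 -498.85304804  198.0017032 ] [[ 9.51481882e-01  3.07704448e-01 -4.47117255e-04]
 [ 3.07704634e-01 -9.51479069e-01  2.33236419e-03]
 [ 2.92256126e-04 -2.35678232e-03 -9.99997180e-01]] 85.24855608986654
scene 401.44027880213935 284.9166353504784 205.81539305719568 [[-0.966, 0.258, -0.002], [0.213, 0.794, -0.569], [-0.145, -0.55, -0.822]] [599.32884498 -71.64412595 941.16214657] [-0.02165331  0.          0.          0.          0.        ]
scene hood [([718.0, 70.0, 84.0], 0.94)]
scene sash [([702.0, -25.0, 172.0], 0.74), ([716.0, 75.0, 83.0], 0.35)]
scene sash_handle [([709.0, -29.0, 177.0], 0.77)]
scene carrier [([592.0, -47.0, 17.0], 0.78)]
scene carrier_fin [([593.0, -46.0, 22.0], 0.68)]
scene choke [([627.0, -26.0, 37.0], 0.47)]
scene spool [([594.0, 154.0, 43.0], 0.67)]
scene flux_jar [([602.0, -210.0, 41.0], 0.65), ([594.0, -48.0, 17.0], 0.26)]
scene back_stop [([716.0, 73.0, 88.0], 0.86), ([592.0, -47.0, 18.0], 0.62)]
top 467.15875094296035 284.5433859910599 211.7657444869485 [[-0.023, -1.0, -0.02], [-0.984, 0.026, -0.177], [0.178, 0.015, -0.984]] [ 59.83995022 638.48670324 809.80795942] [-0.00110947  0.          0.          0.          0.        ]
top hood [([696.0, -17.0, 6.0], 0.61), ([605.0, -60.0, 17.0], 0.19)]
top sash [([702.0, -19.0, 120.0], 0.73)]
top sash_handle [([701.0, -20.0, 124.0], 0.56)]
top carrier [([602.0, -59.0, 18.0], 0.62)]
top carrier_fin [([602.0, -53.0, 16.0], 0.89)]
top choke [([628.0, -33.0, 37.0], 0.51)]
top spool [([594.0, 148.0, 40.0], 0.73)]
top flux_jar [([589.0, -218.0, 47.0], 0.78)]
top back_stop [([697.0, -16.0, 3.0], 0.73)]
```

View pics/top0.png

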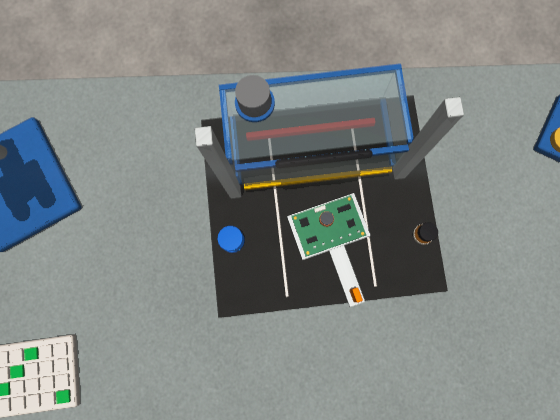

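View pics/scene0.png

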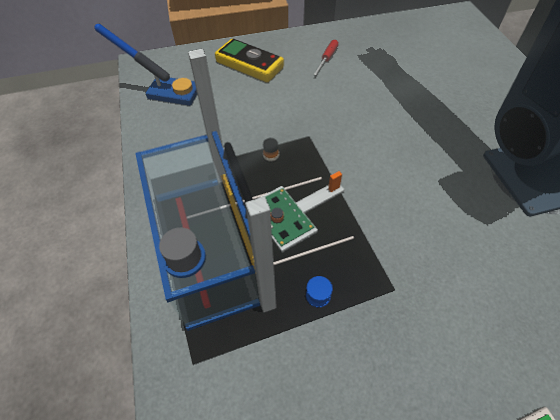

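The top view shows the mat's corners near (203,122), (218,317), (447,291) and (414,97). The plate is near (328,226), the fin near (356,295) and the black handle near (320,155). The scene view agrees. Next I'll rectify the image to get accurate poses.

```bash
cat > h.py <<'E'
import numpy as np,cv2
from cell import env
def proj(c,X):
    i=env.camera_info(c);K=np.array([[i['fx'],0,i['cx']],[0,i['fy'],i['cy']],[0,0,1.]])
    return cv2.projectPoints(np.array(X,float).reshape(-1,3),cv2.Rodrigues(np.array(i['R']))[0],np.array(i['t'],float),K,np.array(i['dist']))[0][:,0]
def rect(img,z,x1=880,y1=260,w=560,h=460,s=1.,c='top'):
    u,v=np.meshgrid(np.arange(w),np.arange(h))
    P=np.stack([x1-v/s,y1-u/s,0*u+z],-1)
    m=proj(c,P).reshape(h,w,2).astype(np.float32)
    return cv2.remap(img,m[...,0],m[...,1],cv2.INTER_CUBIC)
E
python3 - <<'E'
from h import *
p=cv2.imread('pics/top0.png')
a=rect(p,4);
# mat left/bottom/right edges on rectified z=4
g=a.max(2)
m=(g<60).astype(np.uint8)
n,l,st,_=cv2.connectedComponentsWithStats(cv2.morphologyEx(m,cv2.MORPH_CLOSE,np.ones((9,9))))
k=1+st[1:,4].argmax();c=cv2.findContours((l==k).astype(np.uint8),0,2)[0][0]
r=cv2.minAreaRect(c);print('mat rect',r,[(880-b,260-q) for q,b in cv2.boxPoints(r)])
# carrier board (green) at z 13
b=rect(p,13);hsv=cv2.cvtColor(b,cv2.COLOR_BGR2HSV)
gm=cv2.inRange(hsv,(50,90,50),(85,255,255));gm=cv2.morphologyEx(gm,cv2.MORPH_CLOSE,np.ones((15,15)))
n,l,st,_=cv2.connectedComponentsWithStats(gm);k=1+st[1:,4].argmax();c=cv2.findContours((l==k).astype(np.uint8),0,2)[0][0]
r=cv2.minAreaRect(c);print('board',r,880-r[0][1],260-r[0][0])
f=rect(p,61);hsv=cv2.cvtColor(f,cv2.COLOR_BGR2HSV);o=cv2.inRange(hsv,(5,170,180),(18,255,255));o[:300]=0
y,x=np.nonzero(o);print('fin',880-y.mean(),260-x.mean(),len(x),cv2.minAreaRect(np.c_[x,y].astype(np.float32)))
cv2.imwrite('pics/rect.png',a)
for n in('choke','spool','flux_jar'):
    R=env.regions_of('top',n);print(n,[(np.argwhere(q['region']).mean(0).round(1),q['region'].sum()) for q in R[:1]])
E
```

```text
mat rect ((290.45587158203125, 273.01715087890625), (277.0517272949219, 439.43865966796875), 84.77180480957031) [(np.float32(724.911), np.float32(200.9722)), (np.float32(764.9538), np.float32(-236.63828)), (np.float32(489.0547), np.float32(-261.8839)), (np.float32(449.0119), np.float32(175.72653))]
board ((299.6774597167969, 261.17218017578125), (82.7049789428711, 123.50471496582031), 72.0308609008789) 618.8278198242188 -39.677459716796875
fin 485.4418604651163 -82.16666666666669 258 ((342.1000061035156, 394.3000183105469), (24.66576385498047, 10.751742362976074), 71.56505584716797)
choke [(array([218.1, 326. ]), np.int64(170))]
spool [(array([238.4, 230.4]), np.int64(564))]
flux_jar [(array([232.4, 425. ]), np.int64(422))]
```

View pics/rect.png

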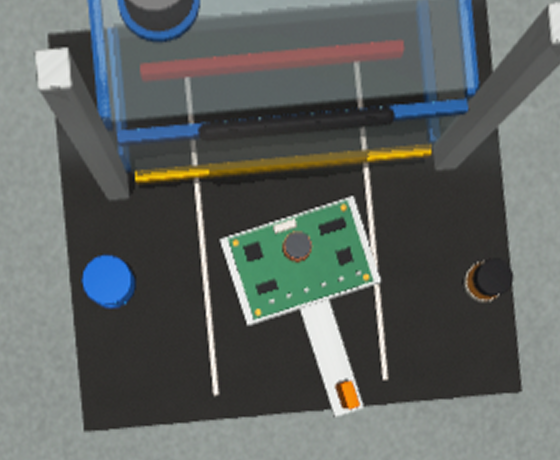

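```bash
cat >> h.py <<'E'
H=np.array([713.0,-20.8]);HY=5.2
def hood(x,y):
    a=np.radians(HY);return H+np.array([x*np.cos(a)-y*np.sin(a),x*np.sin(a)+y*np.cos(a)])
def plan(x,y,z,yaw_y):
    s=env.sense();R=np.array(s['orientation']);d=np.array([x,y,z])-s['eef_pos']
    a=np.degrees(np.arctan2(R[1,1],R[0,1]));r=(a-yaw_y+180)%360-180
    print('t',round(s['t'],2),'eef',np.round(s['eef_pos'],1),'yaw_y',round(a,1),'q',np.round(s['joint_pos'],0),'F',np.round(s['contact_force'],1),'open',round(s['opening'],1),'gf',round(s['gripper_force'],1))
    print('t* ',np.round(R.T@d/300,3),'roll',round(r/60,3),'mm',round(np.linalg.norm(d)))
E
python3 - <<'E'
from h import *
plan(560,-40,280,5.2)
p=cv2.imread('pics/top0.png');g=rect(p,190).max(2)
q=(880-hood(-15,0)[0],260-hood(-15,0)[1]);print('handle px pred',q)
m=(g<35).astype(np.uint8);m[:int(q[0])-45]=0;m[int(q[0])+45:]=0;m[:,:150]=0;m[:,400:]=0
n,l,st,ce=cv2.connectedComponentsWithStats(m)
for k in 1+np.argsort(-st[1:,4])[:3]:
    yy,xx=np.nonzero(l==k);print(cv2.minAreaRect(np.c_[xx,yy].astype(np.float32)),ce[k],st[k])
print(hood(-15,0),hood(-87,0))
i=env.camera_info('top');K=[i['fx'],i['fy'],i['cx'],i['cy']];cen=-np.array(i['R']).T@np.array(i['t'])
for n,px,z in(('choke',(326,218.1),35),('spool',(230.4,238.4),42),('jar',(425,232.4),45)):
    r=np.array(i['R']).T@[(px[0]-K[2])/K[0],(px[1]-K[3])/K[1],1];print(n,(cen+r*(z-cen[2])/r[2]).round(1))
E
```

```text
t 1.15 eef [ 161.5 -499.5  199.2] yaw_y -72.1 q [-79.   3.   6.  93.  -0.  83.] F [ 0.1 -0.4  0.4] open 85.4 gf 0.0
t*  [ 1.735 -1.049 -0.269] roll -1.288 mm 614
handle px pred (np.float64(181.93826597923953), np.float64(282.1594887029667))
((278.1689758300781, 169.52760314941406), (7.723230361938477, 104.38816833496094), 85.2363510131836) [286.05895197 167.99563319] [226 162 105  14 458]
((256.48699951171875, 221.81126403808594), (5.194558143615723, 101.03585815429688), 86.05481719970703) [255.13576159 221.86423841] [206 217 102   9 302]
((359.99725341796875, 162.4739990234375), (7.746674060821533, 46.27067565917969), 83.9909896850586) [359.23394495 161.20642202] [337 157  47  12 218]
[698.06173402 -22.1594887 ] [626.35805732 -28.68503448]
choke [629.6 -34.2  35. ]
spool [594.6 146.9  42. ]
jar [ 596.1 -216.    45. ]
```

Run:
```python
from h import *
p=cv2.imread('pics/top0.png')
x0,y0,s=210,60,4
a=cv2.resize(p[y0:y0+140,x0:x0+195],None,fx=s,fy=s,interpolation=cv2.INTER_CUBIC)
def dr(hp,col):
    w=[[*hood(x,y),z] for x,y,z in hp];q=((proj('top',w)-[x0,y0]+.5)*s).astype(int)
    cv2.polylines(a,[q],False,col,1)
dr([(-15,-70,190),(-15,70,190)],(0,0,255))
dr([(-4,-143,18),(-4,143,18)],(255,0,255))
dr([(98,-130,24),(98,130,24)],(0,255,0))
dr([(-17,-153,335),(-17,-175,335),(9,-175,335),(9,-153,335),(-17,-153,335)],(0,255,255))
dr([(-17,153,335),(-17,175,335),(9,175,335),(9,153,335),(-17,153,335)],(0,255,255))
cv2.imwrite('pics/ov.png',a)
```

```text
(no output)
```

View pics/ov.png

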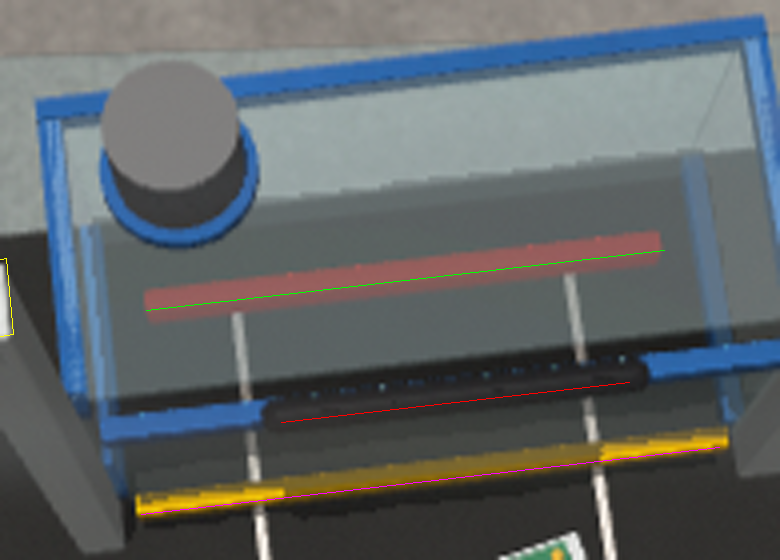

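>>> arm_command(
  moves=[
    {"tx": 0.15,"ty": -0.1,"tz": -0.06,"roll": -0.17},
    {"tx": 0.3,"ty": -0.18,"tz": -0.12,"roll": -0.34},
    {"tx": 0.45,"ty": -0.26,"tz": -0.18,"roll": -0.51},
    {"tx": 0.6,"ty": -0.35,"tz": -0.25,"roll": -0.68},
    {"tx": 0.75,"ty": -0.45,"tz": -0.3,"roll": -0.8},
  ],
  grip=0.2,
)

```text
t: 1.78
eef_pos: [335.2, -300.8, 290.3]
orientation: [[0.404, 0.915, 0.001], [0.915, -0.404, -0.001], [-0.001, 0.002, -1.0]]
contact_force: [-0.3, 0.2, -0.3]
opening: 51.0
gripper_force: 0.0
```

The overlay shows the model fits: the bar is centred near crop (456,397), about 1.5 mm farther in than my line. The stop and posts agree.

```bash
sed -i 's/713.0,-20.8/714.5,-20.8/' h.py; python3 -c "
from h import *
plan(580,-35,260,5.2)"
```

```text
t 1.77 eef [ 335.2 -300.8  290.3] yaw_y -23.9 q [-50.  -6.   8. 104.   0.  63.] F [-0.3  0.2 -0.3] open 51.0 gf 0.0
t*  [1.14  0.388 0.101] roll -0.484 mm 363
```

>>> arm_command(
  moves=[
    {"tx": 0.18,"ty": 0.06,"tz": 0.0,"roll": -0.15},
    {"tx": 0.36,"ty": 0.12,"tz": 0.0,"roll": -0.3},
    {"tx": 0.55,"ty": 0.2,"tz": 0.0,"roll": -0.4},
    {"tx": 0.75,"ty": 0.26,"tz": 0.0,"roll": -0.484},
    {"tx": 0.92,"ty": 0.32,"tz": 0.0,"roll": -0.484},
  ],
)

```text
t: 2.4
eef_pos: [535.6, -87.0, 289.3]
orientation: [[-0.088, 0.996, 0.001], [0.996, 0.088, -0.0], [-0.0, 0.001, -1.0]]
contact_force: [-0.2, -0.4, -0.5]
opening: 51.2
gripper_force: 0.0
```

```bash
python3 -c "
from h import *
q=hood(-15,0);plan(q[0],q[1],240,5.2)"
```

```text
t 2.4 eef [535.6 -87.  289.3] yaw_y 5.0 q [-16.   8.  22. 104.  -0.  69.] F [-0.2 -0.4 -0.5] open 51.2 gf 0.0
t*  [0.167 0.563 0.165] roll -0.003 mm 183
```

>>> arm_command(
  moves=[
    {"tx": 0.06,"ty": 0.16,"tz": -0.05},
    {"tx": 0.12,"ty": 0.34,"tz": -0.1},
    {"tx": 0.167,"ty": 0.5,"tz": -0.12},
    {"tx": 0.167,"ty": 0.563,"tz": -0.12},
    {"tx": 0.167,"ty": 0.563,"tz": -0.12},
  ],
)

```text
invalid input at $.moves[0]: expected keys tx, ty, tz, roll
```

```bash
python3 -c "
from h import *
q=hood(-15,0);plan(q[0],q[1],173,5.2)"
```

```text
t 2.4 eef [535.6 -87.  289.3] yaw_y 5.0 q [-16.   8.  22. 104.  -0.  69.] F [-0.2 -0.4 -0.5] open 51.2 gf 0.0
t*  [0.167 0.563 0.388] roll -0.003 mm 211
```

>>> arm_command(
  moves=[
    {"tx": 0.06,"ty": 0.16,"tz": -0.05,"roll": 0},
    {"tx": 0.12,"ty": 0.34,"tz": -0.1,"roll": 0},
    {"tx": 0.167,"ty": 0.5,"tz": -0.12,"roll": 0},
    {"tx": 0.167,"ty": 0.563,"tz": -0.12,"roll": 0},
    {"tx": 0.167,"ty": 0.563,"tz": -0.12,"roll": 0},
  ],
)

```text
t: 3.02
eef_pos: [698.2, -24.1, 316.5]
orientation: [[-0.087, 0.996, -0.007], [0.996, 0.087, 0.001], [0.002, -0.007, -1.0]]
contact_force: [0.6, 0.1, 1.3]
opening: 51.3
gripper_force: 0.0
```

```bash
python3 -c "
from h import *
q=hood(-15,0);plan(q[0],q[1],173,5.2)"
```

```text
t 3.02 eef [698.2 -24.1 316.5] yaw_y 5.0 q [ -7.  48.  81. 124.   0.  78.] F [0.6 0.1 1.3] open 51.3 gf 0.0
t*  [0.005 0.009 0.478] roll -0.003 mm 144
```

>>> arm_command(
  moves=[
    {"tx": 0.005,"ty": 0.009,"tz": 0.15,"roll": 0},
    {"tx": 0.005,"ty": 0.009,"tz": 0.3,"roll": 0},
    {"tx": 0.005,"ty": 0.009,"tz": 0.4,"roll": 0},
    {"tx": 0.005,"ty": 0.009,"tz": 0.478,"roll": 0},
    {"tx": 0.005,"ty": 0.009,"tz": 0.478,"roll": 0},
  ],
)

```text
t: 3.65
eef_pos: [695.9, -22.9, 178.8]
orientation: [[-0.086, 0.996, -0.003], [0.996, 0.086, 0.0], [0.001, -0.003, -1.0]]
contact_force: [-0.1, -0.4, -0.4]
opening: 51.1
gripper_force: 0.0
```

Run:
```python
from h import *
q=hood(-15,0);plan(q[0],q[1],173,5.2)
p,d=env.read_camera('scene');cv2.imwrite('pics/s1.png',cv2.resize(p[100:320,120:320,::-1],None,fx=2.7,fy=2.7))
```

```text
t 3.65 eef [695.9 -22.9 178.8] yaw_y 4.9 q [-7. 30. 37. 97. -0. 78.] F [-0.1 -0.4 -0.4] open 51.1 gf 0.0
t*  [0.001 0.012 0.019] roll -0.005 mm 7
```

View pics/s1.png

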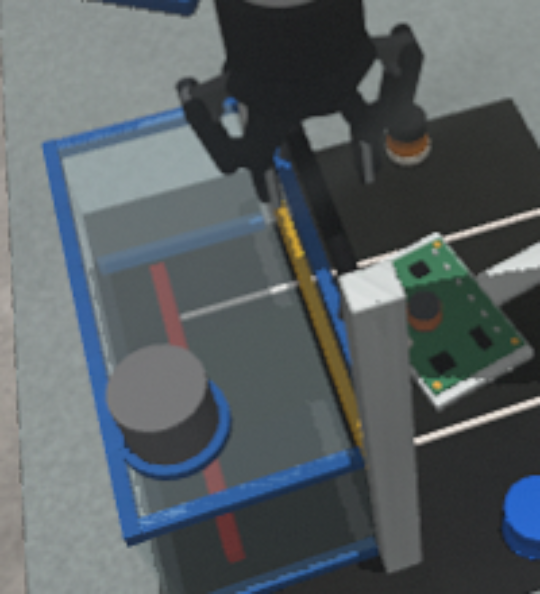

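The fingers, near (265,185) and (368,165), straddle the black bar. I'll close on it.

>>> arm_command(
  moves=[
    {"tx": 0.001,"ty": 0.01,"tz": 0.018,"roll": 0},
    {"tx": 0.001,"ty": 0.01,"tz": 0.018,"roll": 0},
    {"tx": 0.001,"ty": 0.01,"tz": 0.018,"roll": 0},
    {"tx": 0.001,"ty": 0.01,"tz": 0.018,"roll": 0},
    {"tx": 0.001,"ty": 0.01,"tz": 0.018,"roll": 0},
  ],
  grip=-1,
  force=50,
)

```text
t: 4.32
eef_pos: [702.9, -22.3, 175.6]
orientation: [[-0.086, 0.996, 0.003], [0.996, 0.086, -0.0], [-0.001, 0.003, -1.0]]
contact_force: [-0.8, -0.6, 2.8]
opening: -0.1
gripper_force: 1.0
```

Run:
```python
from h import *
s=env.sense();print(s['opening'],s['gripper_force'],s['eef_pos'],s['contact_force'])
p,d=env.read_camera('scene');a=cv2.resize(p[100:240,180:320,::-1],None,fx=4,fy=4,interpolation=cv2.INTER_CUBIC)
q=proj('scene',[[*hood(-15,y),190] for y in(-70,70)]);print(q)
b=cv2.resize(env.read_camera('top')[0][100:200,240:400,::-1],None,fx=4,fy=4,interpolation=cv2.INTER_CUBIC)[:, :240*4]
for k in q: cv2.circle(a,tuple(((k-[180,100]+.5)*4).astype(int)),3,(0,0,255),-1)
b=cv2.resize(b,(448,280));c=np.zeros((560,800,3),np.uint8);c[:,:448]=a[:,:448];c[:280,448:]=b[:,:352]
cv2.imwrite('pics/s2.png',c)
for cam in('scene','top'):print(cam,[(np.round(r['position']),r['confidence']) for r in env.search_frame(cam,'sash_handle')[:2]])
```

```text
-0.14972832887694926 1.0440242663025856 [702.88325649 -22.28578722 175.64842228] [-0.80992398 -0.57131036  2.84864982]
[[226.4862358  149.83572886]
 [249.18213786 209.28926729]]
scene [(array([710.,   0., 154.]), 0.72)]
top [(array([692.,  97., 128.]), 0.94)]
```

View pics/s2.png

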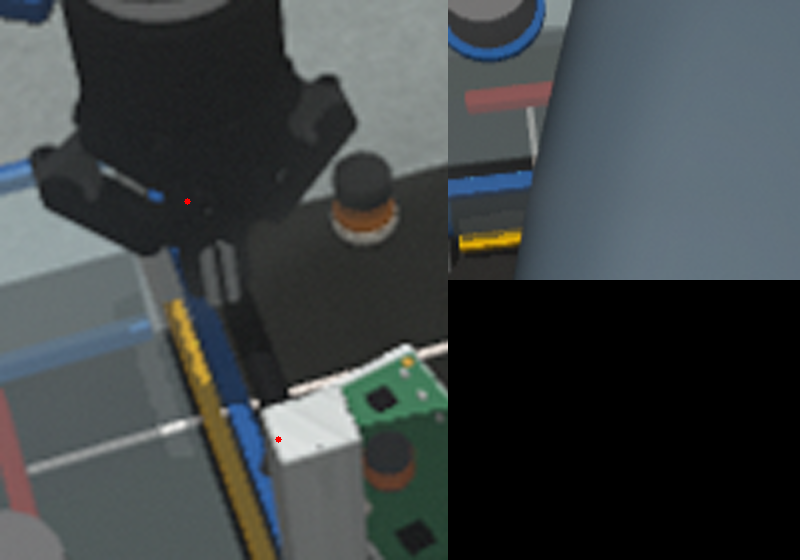

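Run:
```python
from h import *
for c in('scene','top'):
    d=np.load(c+'d.npy');p=cv2.imread(f'pics/{c}0.png');i=env.camera_info(c)
    v,u=np.mgrid[:420,:560];z=d
    X=np.stack([(u-i['cx'])/i['fx']*z,(v-i['cy'])/i['fy']*z,z],-1)-np.array(i['t']);W=X@np.array(i['R'])
    a=np.radians(HY);e=W[...,:2]-H;hx=e@[np.cos(a),np.sin(a)];hy=e@[-np.sin(a),np.cos(a)];hz=W[...,2]
    m=(d>0)&(abs(hx+15)<45)&(abs(hy)<90)&(hz>100)&(hz<240)
    dark=m&(p.max(2)<60)
    print(c,m.sum(),dark.sum())
    for lo in range(-75,75,25):
        k=dark&(hy>=lo)&(hy<lo+25)
        if k.sum():print(lo,k.sum(),'x',np.percentile(hx[k],[5,50,95]).round(1),'z',np.percentile(hz[k],[5,50,95]).round(1))
```

```text
scene 2019 566
-75 77 x [-22.  -14.1  -8.9] z [177.6 207.1 209.9]
-50 83 x [-22.4 -16.3 -10.7] z [203.7 208.1 210.1]
-25 98 x [-22.7 -15.6  -2.2] z [166.  207.7 210. ]
0 108 x [-23.  -15.4  -2.3] z [167.6 207.7 210.1]
25 113 x [-22.9 -15.7  -2.2] z [159.9 207.5 209.8]
50 79 x [-22.1 -14.5  -1.4] z [150.8 207.7 210.1]
top 2783 1032
-75 170 x [-23.3 -16.5  -7.2] z [121.9 206.2 209.9]
-50 179 x [-23.5 -16.9  -7.2] z [130.6 206.9 210.3]
-25 167 x [-23.5 -17.6  -7.5] z [137.9 207.  210.1]
0 158 x [-23.6 -18.1  -7.5] z [141.1 207.2 210. ]
25 155 x [-23.5 -17.9  -7.5] z [141.3 207.3 210. ]
50 147 x [-23.6 -18.5  -7.8] z [145.8 207.1 210. ]
```

The depth shows the bar's top at z≈210, so its axis is at 203 and the sash starts about 13 mm up. The pads closed beneath the bar. I'll reopen and grip higher.

>>> arm_command(
  moves=[
    {"tx": 0,"ty": 0,"tz": 0,"roll": 0},
    {"tx": 0,"ty": 0,"tz": 0,"roll": 0},
    {"tx": 0,"ty": 0,"tz": -0.02,"roll": 0},
    {"tx": 0,"ty": 0,"tz": -0.04,"roll": 0},
  ],
  grip=0.2,
)

```text
t: 5.03
eef_pos: [702.2, -22.1, 187.1]
orientation: [[-0.087, 0.996, 0.001], [0.996, 0.087, 0.0], [-0.0, 0.001, -1.0]]
contact_force: [-0.0, -0.3, -0.1]
opening: 51.0
gripper_force: 0.0
```

```bash
python3 -c "
from h import *
q=hood(-15.5,0);plan(q[0],q[1],184,5.2)"
```

```text
t 5.03 eef [702.2 -22.1 187.1] yaw_y 5.0 q [-7. 32. 40. 98.  0. 78.] F [-0.  -0.3 -0.1] open 51.0 gf 0.0
t*  [ 0.001 -0.011  0.01 ] roll -0.004 mm 4
```

>>> arm_command(
  moves=[
    {"tx": 0,"ty": -0.01,"tz": 0.01,"roll": 0},
    {"tx": 0,"ty": -0.01,"tz": 0.01,"roll": 0},
    {"tx": 0,"ty": -0.01,"tz": 0.01,"roll": 0},
    {"tx": 0,"ty": -0.01,"tz": 0.01,"roll": 0},
    {"tx": 0,"ty": -0.01,"tz": 0.01,"roll": 0},
  ],
  grip=-1,
  force=50,
)

```text
t: 5.65
eef_pos: [699.4, -22.4, 183.9]
orientation: [[-0.087, 0.996, 0.002], [0.996, 0.087, -0.0], [-0.0, 0.002, -1.0]]
contact_force: [-0.2, -0.5, 0.2]
opening: -0.1
gripper_force: 0.0
```

```bash
cat >> h.py <<'E'
def bar(cams=('scene','top'),zmax=420):
  for c in cams:
    p,d=env.read_camera(c);i=env.camera_info(c)
    v,u=np.mgrid[:420,:560];z=d
    X=np.stack([(u-i['cx'])/i['fx']*z,(v-i['cy'])/i['fy']*z,z],-1)-np.array(i['t']);W=X@np.array(i['R'])
    a=np.radians(HY);e=W[...,:2]-H;hx=e@[np.cos(a),np.sin(a)];hy=e@[-np.sin(a),np.cos(a)];hz=W[...,2]
    dark=(d>0)&(abs(hx+15)<30)&(abs(hy)<90)&(hz>100)&(hz<zmax)&(p.max(2)<60)
    for lo in range(-75,75,25):
        k=dark&(hy>=lo)&(hy<lo+25)
        if k.sum():print(c,lo,k.sum(),'x',np.percentile(hx[k],[5,50,95]).round(1),'z',np.percentile(hz[k],[5,25,50,75,95]).round(1))
E
python3 - <<'E'
from h import *
bar()
p,d=env.read_camera('scene');a=cv2.resize(p[110:230,190:320,::-1],None,fx=4.5,fy=4.5,interpolation=cv2.INTER_CUBIC)
a=np.clip(a.astype(float)*2.0,0,255).astype(np.uint8)
for z,col in((203,(0,0,255)),(190,(0,255,255)),(184,(255,0,0))):
    for k in proj('scene',[[*hood(-15,y),z] for y in(-70,-22,30,70)]):cv2.circle(a,tuple(((k-[190,110]+.5)*4.5).astype(int)),3,col,-1)
cv2.imwrite('pics/s3.png',a)
E
```

```text
scene -75 3 x [-21.   -7.1  -4.9] z [173.7 174.9 176.4 190.5 201.8]
scene -25 109 x [-43.7 -15.1  13.6] z [204.1 269.2 271.8 273.3 279. ]
scene 0 1564 x [-42.9 -12.7  13.7] z [206.8 269.3 302.8 322.6 408.4]
scene 25 1682 x [-37.3 -13.7   8.1] z [207.  361.2 379.6 402.9 416.6]
scene 50 71 x [-23.  -15.1  -1.5] z [148.2 202.4 205.7 206.6 207.6]
```

View pics/s3.png

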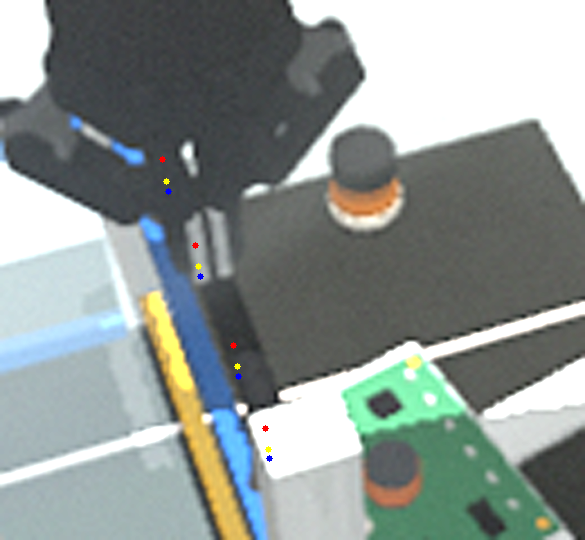

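```bash
cat >> h.py <<'E'
def world(c):
    p,d=env.read_camera(c);i=env.camera_info(c)
    v,u=np.mgrid[:420,:560]
    X=np.stack([(u-i['cx'])/i['fx']*d,(v-i['cy'])/i['fy']*d,d],-1)-np.array(i['t']);return p,X@np.array(i['R'])
E
python3 - <<'E'
from h import *
p,W=world('scene')
for r in range(152,192,2):
    print(r,[(u,*W[r,u].round().astype(int).tolist(),int(p[r,u].max())) for u in (231,235,239,243)])
print(proj('scene',[env.sense()['eef_pos']]))
E
```

```text
152 [(231, 703, -11, 269, 37), (235, 697, -14, 264, 35), (239, 691, -11, 266, 36), (243, 684, -17, 257, 36)]
154 [(231, 704, -10, 266, 38), (235, 697, -16, 258, 34), (239, 692, -10, 262, 39), (243, 661, -242, 5, 51)]
156 [(231, 705, -9, 262, 35), (235, 698, -15, 254, 48), (239, 692, -10, 257, 37), (243, 662, -236, 4, 46)]
158 [(231, 705, -11, 256, 35), (235, 699, -11, 253, 37), (239, 692, -17, 245, 74), (243, 664, -229, 5, 46)]
160 [(231, 705, -13, 249, 68), (235, 699, -12, 248, 47), (239, 693, -13, 245, 78), (243, 686, -18, 238, 48)]
162 [(231, 706, -15, 242, 55), (235, 700, -12, 243, 62), (239, 693, -13, 240, 86), (243, 686, -18, 233, 48)]
164 [(231, 706, -16, 236, 48), (235, 700, -12, 238, 68), (239, 694, -12, 237, 87), (243, 687, -17, 228, 45)]
166 [(231, 707, -16, 231, 45), (235, 701, -13, 233, 75), (239, 694, -13, 231, 88), (243, 669, -204, 6, 48)]
168 [(231, 708, -15, 227, 43), (235, 701, -11, 230, 78), (239, 695, -11, 228, 87), (243, 670, -199, 5, 53)]
170 [(231, 698, -200, 5, 52), (235, 702, -11, 225, 89), (239, 695, -12, 222, 89), (243, 671, -194, 4, 52)]
172 [(231, 707, -5
[... 377 characters left out ...]
 206, 34), (243, 691, -8, 205, 26)]
180 [(231, 710, -36, 171, 81), (235, 695, -169, 4, 58), (239, 698, -4, 206, 31), (243, 692, -3, 205, 28)]
182 [(231, 711, -31, 172, 81), (235, 704, -27, 174, 67), (239, 699, 0, 206, 31), (243, 693, 1, 205, 27)]
184 [(231, 712, -25, 173, 80), (235, 705, -24, 173, 84), (239, 700, 3, 204, 30), (243, 694, 6, 206, 30)]
186 [(231, 713, -20, 174, 78), (235, 706, -20, 172, 83), (239, 701, 5, 202, 29), (243, 695, 11, 207, 28)]
188 [(231, 713, -22, 166, 58), (235, 707, -13, 175, 81), (239, 701, 8, 201, 39), (243, 695, 15, 207, 36)]
190 [(231, 713, -34, 145, 65), (235, 707, -10, 173, 81), (239, 692, -138, 3, 47), (243, 696, 19, 207, 36)]
[[237.58448381 179.95910684]]
```

The depth puts the real fingertips at z≈219 with the TCP reading 184, so the pads closed above the bar: the tips sit about 35 mm higher than reported. I'll open, descend by measurement and check.

>>> arm_command(
  moves=[
    {"tx": 0,"ty": 0,"tz": 0,"roll": 0},
    {"tx": 0,"ty": 0,"tz": 0,"roll": 0},
    {"tx": 0,"ty": 0,"tz": 0.04,"roll": 0},
    {"tx": 0,"ty": 0,"tz": 0.08,"roll": 0},
    {"tx": 0,"ty": 0,"tz": 0.08,"roll": 0},
  ],
  grip=0.2,
)

```text
t: 6.48
eef_pos: [698.1, -22.2, 157.2]
orientation: [[-0.086, 0.996, -0.003], [0.996, 0.086, 0.0], [0.001, -0.002, -1.0]]
contact_force: [0.2, -0.1, 0.0]
opening: 51.0
gripper_force: 0.0
```

```bash
cat >> h.py <<'E'
def tips():
    # lowest points of gripper seen by the scene camera near the TCP, per side
    p,W=world('scene');s=env.sense();R=np.array(s['orientation']);L=(W-s['eef_pos'])@R
    m=(abs(L[...,0])<13)&(abs(L[...,1])<60)&(L[...,2]>-150)&(L[...,2]<40)&(W[...,2]>20)
    for lo in range(-55,55,10):
        k=m&(L[...,1]>=lo)&(L[...,1]<lo+10)
        if k.sum()>5:print(lo,k.sum(),'tool z',np.percentile(L[...,2][k],[1,25,50,75,90,99]).round(0),'tool x',np.percentile(L[...,0][k],[10,50,90]).round(0))
E
python3 -c "
from h import *
tips();q=hood(-15.5,0);plan(q[0],q[1],147,5.2)"
```

```text
-55 244 tool z [-140. -128. -110.  -94.  -89.  -81.] tool x [-7.  5. 12.]
-45 148 tool z [-149. -137.  -88.  -82.  -61.  -43.] tool x [-4.  6. 10.]
-35 239 tool z [-149. -127.  -81.  -59.  -47.  -38.] tool x [-0. 10. 11.]
-25 37 tool z [-139. -135. -130. -123.  -89.  -45.] tool x [ 9. 11. 12.]
-15 63 tool z [-133. -117. -109.  -48.  -46.  -44.] tool x [-3. 10. 11.]
-5 150 tool z [-134. -122. -107.  -48.  -47.  -45.] tool x [-8.  9. 11.]
5 140 tool z [-137. -105.  -15.  -14.   20.   38.] tool x [-9.  6. 12.]
15 44 tool z [-146. -139. -136. -130. -124.  -44.] tool x [10. 11. 12.]
25 308 tool z [-150. -125.  -89.  -58.    1.    3.] tool x [-5. 10. 12.]
35 273 tool z [-148. -134.  -85.  -41.    3.    4.] tool x [-7.  5. 10.]
45 264 tool z [-140. -128. -104.  -80.    3.    4.] tool x [-5.  5. 12.]
t 6.53 eef [698.5 -22.3 158.3] yaw_y 5.0 q [-7. 30. 34. 94.  0. 78.] F [ 0.8 -0.2  0.2] open 51.2 gf 0.0
t*  [0.    0.002 0.038] roll -0.004 mm 11
```

>>> arm_command(
  moves=[
    {"tx": 0,"ty": 0.002,"tz": 0.04,"roll": 0},
    {"tx": 0,"ty": 0.002,"tz": 0.04,"roll": 0},
  ],
)

```text
t: 6.78
eef_pos: [699.4, -22.3, 146.4]
orientation: [[-0.087, 0.996, -0.0], [0.996, 0.087, 0.0], [0.0, -0.0, -1.0]]
contact_force: [0.5, -0.0, -0.2]
opening: 51.0
gripper_force: 0.0
```

>>> arm_command(
  moves=[
    {"tx": 0,"ty": 0,"tz": 0,"roll": 0},
    {"tx": 0,"ty": 0,"tz": 0,"roll": 0},
    {"tx": 0,"ty": 0,"tz": 0,"roll": 0},
    {"tx": 0,"ty": 0,"tz": 0,"roll": 0},
    {"tx": 0,"ty": 0,"tz": 0,"roll": 0},
  ],
  grip=-1,
  force=50,
)

```text
t: 7.4
eef_pos: [696.5, -22.7, 147.9]
orientation: [[-0.086, 0.996, -0.005], [0.996, 0.086, -0.001], [-0.0, -0.005, -1.0]]
contact_force: [-7.7, -1.2, 1.6]
opening: 12.1
gripper_force: 48.6
```

Gripped, with an opening of 12 mm at 49 N. Lifting.

>>> arm_command(
  moves=[
    {"tx": 0,"ty": -0.006,"tz": -0.05,"roll": 0},
    {"tx": 0,"ty": -0.006,"tz": -0.11,"roll": 0},
    {"tx": 0,"ty": -0.006,"tz": -0.18,"roll": 0},
    {"tx": 0,"ty": -0.006,"tz": -0.25,"roll": 0},
    {"tx": 0,"ty": -0.006,"tz": -0.31,"roll": 0},
  ],
)

```text
t: 8.02
eef_pos: [696.4, -22.7, 239.3]
orientation: [[-0.086, 0.996, -0.004], [0.996, 0.086, -0.0], [0.0, -0.004, -1.0]]
contact_force: [-1.8, -1.3, -10.5]
opening: 12.4
gripper_force: 48.9
```

>>> arm_command(
  moves=[
    {"tx": 0,"ty": 0,"tz": -0.05,"roll": 0},
    {"tx": 0,"ty": 0,"tz": -0.1,"roll": 0},
    {"tx": 0,"ty": 0,"tz": -0.14,"roll": 0},
    {"tx": 0,"ty": 0,"tz": -0.15,"roll": 0},
    {"tx": 0,"ty": 0,"tz": -0.15,"roll": 0},
  ],
)

```text
t: 8.65
eef_pos: [696.6, -22.7, 285.4]
orientation: [[-0.086, 0.996, -0.002], [0.996, 0.086, -0.0], [-0.0, -0.002, -1.0]]
contact_force: [-4.5, -0.8, -6.9]
opening: 12.4
gripper_force: 49.4
```

```bash
python3 -c "
from h import *
bar(('scene',),370);plan(600,-30,286,5.2)"
```

```text
scene -50 42 x [-22.9 -20.1  -2.5] z [300.1 339.8 341.5 342.3 343. ]
scene -25 117 x [-27.2 -19.6   1.4] z [339.7 342.2 343.1 353.6 369. ]
scene 0 496 x [-39.2 -15.1   6.6] z [329.8 342.1 350.  364.2 369.1]
scene 25 120 x [-22.7 -16.4 -11.3] z [339.6 341.6 342.7 343.5 344.4]
scene 50 179 x [-22.4 -15.4  -8.3] z [312.2 339.5 342.1 343.  344.1]
t 8.7 eef [696.6 -22.7 285.3] yaw_y 5.0 q [ -7.  38.  61. 113.  -0.  78.] F [-4.8 -0.9 -6.7] open 12.2 gf 49.4
t*  [ 0.004 -0.323 -0.001] roll -0.004 mm 97
```

Sash up about 146 mm. Release and back off.

>>> arm_command(
  moves=[
    {"tx": 0,"ty": 0,"tz": 0,"roll": 0},
    {"tx": 0,"ty": 0,"tz": 0,"roll": 0},
    {"tx": 0,"ty": 0,"tz": 0,"roll": 0},
    {"tx": 0,"ty": 0,"tz": -0.06,"roll": 0},
    {"tx": 0,"ty": 0,"tz": -0.1,"roll": 0},
  ],
  grip=0.4,
)

```text
t: 9.32
eef_pos: [698.0, -22.4, 317.4]
orientation: [[-0.087, 0.996, 0.004], [0.996, 0.087, -0.0], [-0.001, 0.004, -1.0]]
contact_force: [0.8, -0.0, 0.4]
opening: 59.7
gripper_force: 0.0
```

```bash
python3 -c "
from h import *
plan(485.4,-82.2,150,-72.3);tips()"
```

```text
t 9.32 eef [698.  -22.4 317.4] yaw_y 5.0 q [ -7.  44.  75. 121.   0.  78.] F [ 0.8 -0.   0.4] open 59.7 gf 0.0
t*  [-0.137 -0.725  0.555] roll 1.288 mm 277
-55 382 tool z [-141. -129. -110.  -93.  -88.  -80.] tool x [-6.  6. 12.]
-45 254 tool z [-149. -136.  -87.  -65.  -52.  -43.] tool x [-1.  8. 12.]
-35 384 tool z [-149. -134.  -89.  -60.  -48.  -38.] tool x [-1. 11. 13.]
-25 90 tool z [-146. -141. -137. -131. -125. -105.] tool x [10. 12. 12.]
-15 172 tool z [-143. -135. -116. -108.  -24.  -20.] tool x [ 6. 12. 13.]
-5 318 tool z [-142. -130. -116.  -25.  -23.  -18.] tool x [-3. 11. 12.]
5 231 tool z [-144. -134. -107.    9.   11.   35.] tool x [-6. 11. 12.]
15 115 tool z [-149. -143. -139. -134. -129. -122.] tool x [11. 12. 13.]
25 413 tool z [-150. -135. -106.  -87.  -58.  -40.] tool x [-3. 11. 13.]
35 425 tool z [-149. -138.  -88.  -67.  -52.  -42.] tool x [-5.  8. 12.]
45 269 tool z [-140. -135. -126.  -90.  -85.  -78.] tool x [-1.  5. 12.]
```

>>> arm_command(
  moves=[
    {"tx": -0.02,"ty": -0.15,"tz": 0,"roll": 0},
    {"tx": -0.05,"ty": -0.33,"tz": 0,"roll": 0},
    {"tx": -0.09,"ty": -0.5,"tz": 0.06,"roll": 0.17},
    {"tx": -0.12,"ty": -0.62,"tz": 0.2,"roll": 0.34},
    {"tx": -0.137,"ty": -0.725,"tz": 0.36,"roll": 0.51},
  ],
)

```text
t: 10.0
eef_pos: [484.3, -83.0, 208.1]
orientation: [[0.438, 0.899, 0.008], [0.899, -0.438, -0.002], [0.002, 0.008, -1.0]]
contact_force: [0.6, -0.6, 0.8]
opening: 59.7
gripper_force: 0.0
```

```bash
python3 -c "
from h import *
plan(485.4,-82.2,110,-72.3)"
```

```text
t 10.0 eef [484.3 -83.  208.1] yaw_y -26.0 q [-18.  -3.   1.  93.   0.  98.] F [ 0.6 -0.6  0.8] open 59.7 gf 0.0
t*  [ 0.003 -0.001  0.327] roll 0.772 mm 98
```

>>> arm_command(
  moves=[
    {"tx": 0.003,"ty": 0,"tz": 0.1,"roll": 0.17},
    {"tx": 0.003,"ty": 0,"tz": 0.2,"roll": 0.34},
    {"tx": 0.003,"ty": 0,"tz": 0.3,"roll": 0.51},
    {"tx": 0.003,"ty": 0,"tz": 0.327,"roll": 0.68},
    {"tx": 0.003,"ty": 0,"tz": 0.327,"roll": 0.772},
  ],
)

```text
t: 10.62
eef_pos: [484.7, -81.1, 108.1]
orientation: [[0.952, 0.306, 0.001], [0.306, -0.952, 0.0], [0.001, -0.0, -1.0]]
contact_force: [0.5, -0.2, -0.2]
opening: 59.8
gripper_force: 0.0
```

Run:
```python
from h import *
plan(485.4,-82.2,60,-72.3);tips()
p,W=world('scene');hsv=cv2.cvtColor(p,cv2.COLOR_RGB2HSV);o=cv2.inRange(hsv,(3,150,120),(20,255,255))>0
k=o&(abs(W[...,0]-485)<50)&(abs(W[...,1]+82)<50)&(W[...,2]<75)
print('fin',k.sum(),np.percentile(W[k],[2,50,98],axis=0).round(1))
cv2.imwrite('pics/s4.png',cv2.resize(p[100:260,220:460,::-1],None,fx=3,fy=3))
```

```text
t 10.62 eef [484.7 -81.1 108.1] yaw_y -72.2 q [-17.  -2. -10.  83.   0. 145.] F [ 0.5 -0.2 -0.2] open 59.8 gf 0.0
t*  [0.001 0.004 0.16 ] roll 0.002 mm 48
-55 76 tool z [-142. -140. -132. -111.  -93.  -88.] tool x [-2.  5. 13.]
-45 222 tool z [-149. -141.  -88.  -61.  -50.  -41.] tool x [-3.  7. 11.]
-35 193 tool z [-150. -127. -104.  -88.  -60.  -44.] tool x [-7. 10. 12.]
-25 57 tool z [-149. -140. -131. -107. -103. -101.] tool x [-10.  10.  12.]
-15 8 tool z [-143. -142. -139. -138. -128. -108.] tool x [11. 11. 12.]
-5 28 tool z [-138. -131. -121. -112. -108. -105.] tool x [10. 11. 12.]
5 36 tool z [-132. -124. -118. -112. -109. -105.] tool x [10. 11. 12.]
15 7 tool z [-112. -104. -102. -100.  -98.  -98.] tool x [ 5.  9. 12.]
25 182 tool z [-95. -74. -63. -50. -42. -38.] tool x [-7.  3. 12.]
35 33 tool z [-93. -85. -74. -52. -46. -43.] tool x [ 7. 12. 13.]
45 112 tool z [-138. -118. -107.  -92.  -89.  -82.] tool x [-0.  7. 12.]
fin 35 [[474.4 -85.7  44. ]
 [485.5 -80.1  60.5]
 [495.4 -74.3  63.2]]
```

View pics/s4.png

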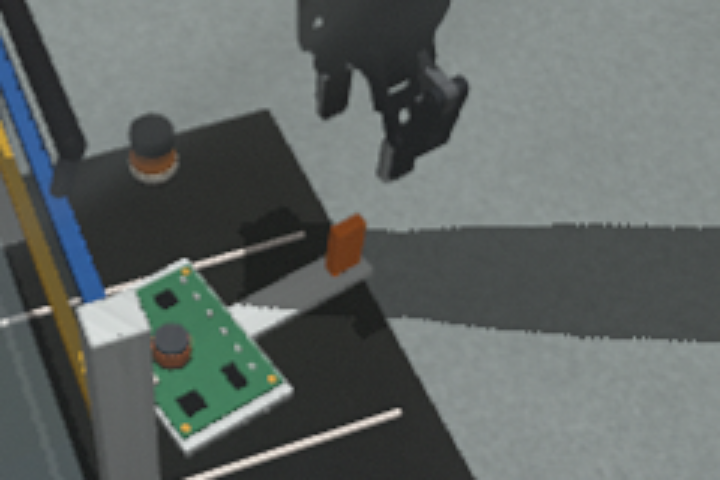

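The gripper hangs above the orange fin at (345,245), and the tips show the same 35 mm offset. Descending.

>>> arm_command(
  moves=[
    {"tx": 0.001,"ty": 0.002,"tz": 0.1,"roll": 0},
    {"tx": 0.001,"ty": 0.002,"tz": 0.2,"roll": 0},
    {"tx": 0.001,"ty": 0.002,"tz": 0.3,"roll": 0},
    {"tx": 0.001,"ty": 0.002,"tz": 0.3,"roll": 0},
  ],
)

```text
t: 11.22
eef_pos: [483.8, -81.1, 17.1]
orientation: [[0.95, 0.311, -0.003], [0.311, -0.95, 0.001], [-0.002, -0.002, -1.0]]
contact_force: [0.3, -0.2, -0.3]
opening: 59.9
gripper_force: 0.0
```

Run:
```python
from h import *
plan(485.4,-81.2,-6,-72.3);tips()
```

```text
t 11.22 eef [483.8 -81.1  17.1] yaw_y -71.9 q [-17.   0. -18.  72.   0. 144.] F [ 0.3 -0.2 -0.3] open 59.9 gf 0.0
t*  [0.005 0.002 0.077] roll 0.007 mm 23
-55 60 tool z [-142. -140. -133. -117.  -94.  -87.] tool x [-2.  4. 11.]
-45 181 tool z [-149. -141.  -89.  -63.  -51.  -40.] tool x [-4.  6. 11.]
-35 143 tool z [-150. -127. -104.  -91.  -67.  -43.] tool x [-8. 10. 12.]
-25 43 tool z [-146. -138. -130. -107. -101. -100.] tool x [-9. 11. 12.]
-15 36 tool z [-139.  -38.  -27.  -11.   -6.   -1.] tool x [-9. -0. 11.]
-5 150 tool z [-129.  -42.  -33.  -18.   -8.   -1.] tool x [-9.  5. 12.]
5 33 tool z [-127. -116. -107.  -41.  -29.   -4.] tool x [ 6. 10. 12.]
25 129 tool z [-89. -71. -61. -49. -43. -38.] tool x [-8.  2. 10.]
35 27 tool z [-90. -83. -72. -54. -48. -42.] tool x [ 7. 10. 12.]
45 86 tool z [-133. -114.  -97.  -90.  -87.  -79.] tool x [-1.  7. 12.]
```

>>> arm_command(
  moves=[
    {"tx": 0.004,"ty": 0.002,"tz": 0.05,"roll": 0.005},
    {"tx": 0.004,"ty": 0.002,"tz": 0.077,"roll": 0.005},
    {"tx": 0.004,"ty": 0.002,"tz": 0.077,"roll": 0.005},
  ],
  grip=-0.3,
)

```text
t: 11.65
eef_pos: [487.1, -82.0, -4.2]
orientation: [[0.952, 0.305, 0.001], [0.305, -0.952, 0.0], [0.001, -0.0, -1.0]]
contact_force: [0.9, 0.5, 0.0]
opening: 29.8
gripper_force: 0.0
```

>>> arm_command(
  moves=[
    {"tx": 0,"ty": 0,"tz": 0,"roll": 0},
    {"tx": 0,"ty": 0,"tz": 0,"roll": 0},
    {"tx": 0,"ty": 0,"tz": 0,"roll": 0},
    {"tx": 0,"ty": 0,"tz": 0,"roll": 0},
  ],
  grip=-1,
  force=60,
)

```text
t: 12.15
eef_pos: [487.9, -82.0, -3.2]
orientation: [[0.952, 0.305, 0.003], [0.305, -0.952, 0.0], [0.003, 0.001, -1.0]]
contact_force: [-1.4, 1.5, 3.0]
opening: 11.3
gripper_force: 58.9
```

```bash
cat >> h.py <<'E'
def board():
    p,d=env.read_camera('top');p=p[:,:,::-1].copy();b=rect(p,17);gm=cv2.inRange(cv2.cvtColor(b,cv2.COLOR_BGR2HSV),(50,90,40),(85,255,255))
    gm=cv2.morphologyEx(gm,cv2.MORPH_CLOSE,np.ones((15,15)));n,l,st,_=cv2.connectedComponentsWithStats(gm);k=1+st[1:,4].argmax()
    c=cv2.findContours((l==k).astype(np.uint8),0,2)[0][0];r=cv2.minAreaRect(c);w=np.array([880-r[0][1],260-r[0][0]])
    a=np.radians(HY);e=w-H;print('board',w.round(1),r[1],'yaw',90-r[2],'hood',(e@[np.cos(a),np.sin(a)]).round(1),(e@[-np.sin(a),np.cos(a)]).round(1));return p
E
python3 - <<'E'
from h import *
board();f=hood(-87,0);print(f);plan(f[0],f[1],-6,-72.2-12.8)
E
```

```text
board [618.5 -39.8] (82.67437744140625, 122.86650085449219) yaw 17.956161499023438 hood -97.3 -10.2
[627.85805732 -28.68503448]
t 12.2 eef [488.  -82.   -3.1] yaw_y -72.2 q [-17.   1. -19.  69.   0. 145.] F [-0.7  1.2  2.1] open 11.4 gf 59.0
t*  [ 0.498 -0.027  0.011] roll 0.213 mm 150
```

>>> arm_command(
  moves=[
    {"tx": 0.02,"ty": -0.002,"tz": 0,"roll": 0.02},
    {"tx": 0.05,"ty": -0.004,"tz": 0,"roll": 0.06},
    {"tx": 0.085,"ty": -0.006,"tz": 0,"roll": 0.11},
    {"tx": 0.12,"ty": -0.008,"tz": 0,"roll": 0.16},
    {"tx": 0.14,"ty": -0.009,"tz": 0,"roll": 0.19},
  ],
)

```text
t: 12.82
eef_pos: [525.4, -66.5, -3.1]
orientation: [[0.994, 0.11, -0.002], [0.11, -0.994, -0.0], [-0.002, -0.0, -1.0]]
contact_force: [-6.5, 1.8, 6.4]
opening: 11.0
gripper_force: 59.8
```

Run:
```python
from h import *
board();plan(630.5,-27.7,-4,-84.8)
```

```text
board [661.6 -50.4] (82.60741424560547, 122.78386688232422) yaw 7.037940979003906 hood -55.3 -24.7
t 12.88 eef [526.3 -66.3  -3.2] yaw_y -83.7 q [-14.   7. -13.  70.   0. 159.] F [-5.2  2.1  5.2] open 11.1 gf 59.4
t*  [ 0.359 -0.09   0.003] roll 0.018 mm 111
```

>>> arm_command(
  moves=[
    {"tx": 0.03,"ty": -0.01,"tz": -0.003,"roll": 0.01},
    {"tx": 0.075,"ty": -0.025,"tz": -0.003,"roll": 0.02},
    {"tx": 0.12,"ty": -0.04,"tz": -0.003,"roll": 0.03},
    {"tx": 0.165,"ty": -0.055,"tz": -0.003,"roll": 0.03},
    {"tx": 0.2,"ty": -0.065,"tz": -0.003,"roll": 0.03},
  ],
)

```text
t: 13.5
eef_pos: [585.1, -40.4, -3.0]
orientation: [[0.997, 0.079, 0.001], [0.079, -0.997, -0.0], [0.001, 0.0, -1.0]]
contact_force: [-2.3, -0.9, -1.2]
opening: 11.2
gripper_force: 58.4
```

Run:
```python
from h import *
board();plan(630.5,-27.7,-4,-84.8)
```

```text
board [709.2   2.3] (62.85787582397461, 55.94668960571289) yaw 4.864509582519531 hood -3.2 23.5
t 13.55 eef [586.7 -39.9  -2.8] yaw_y -85.4 q [-10.  15.  -4.  71.   0. 165.] F [ 2.2 -0.4 -3. ] open 11.1 gf 58.4
t*  [ 0.149 -0.029  0.004] roll -0.01 mm 46
```

>>> arm_command(
  moves=[
    {"tx": 0.03,"ty": -0.006,"tz": 0,"roll": -0.005},
    {"tx": 0.06,"ty": -0.013,"tz": 0,"roll": -0.005},
    {"tx": 0.09,"ty": -0.02,"tz": 0,"roll": -0.005},
    {"tx": 0.11,"ty": -0.025,"tz": 0,"roll": -0.005},
    {"tx": 0.12,"ty": -0.027,"tz": 0,"roll": -0.005},
  ],
)

```text
t: 14.18
eef_pos: [619.8, -29.7, -2.6]
orientation: [[0.996, 0.085, 0.002], [0.085, -0.996, 0.0], [0.002, 0.0, -1.0]]
contact_force: [-2.4, -0.4, -1.3]
opening: 11.0
gripper_force: 58.4
```

>>> arm_command(
  moves=[
    {"tx": 0.007,"ty": 0,"tz": 0,"roll": 0},
    {"tx": 0.014,"ty": 0,"tz": 0,"roll": 0},
    {"tx": 0.021,"ty": 0,"tz": 0,"roll": 0},
    {"tx": 0.021,"ty": 0,"tz": 0,"roll": 0},
  ],
)

```text
t: 14.68
eef_pos: [626.2, -29.3, -2.5]
orientation: [[0.996, 0.084, 0.002], [0.084, -0.996, 0.0], [0.002, 0.0, -1.0]]
contact_force: [-0.7, -0.3, -2.0]
opening: 11.1
gripper_force: 58.3
```

Run:
```python
from h import *
plan(630.5,-27.7,-4,-84.8)
p,W=world('scene');a=np.radians(HY);e=W[...,:2]-H
hsv=cv2.cvtColor(p,cv2.COLOR_RGB2HSV);o=cv2.inRange(hsv,(50,60,40),(85,255,255))>0
hx=e@[np.cos(a),np.sin(a)];hy=e@[-np.sin(a),np.cos(a)]
k=o&(abs(hy)<100)&(hx>-40)&(hx<110);print(k.sum(),np.percentile(hx[k],[0,1,50,99,100]).round(1),np.percentile(hy[k],[0,1,50,99,100]).round(1),np.percentile(W[k][:,2],[5,50,95]))
c=cv2.resize(p[130:320,150:380,::-1],None,fx=3.4,fy=3.1)
cv2.imwrite('pics/s5.png',cv2.resize(c,(780,590)))
```

```text
t 14.68 eef [626.2 -29.3  -2.5] yaw_y -85.2 q [ -9.  20.   3.  72.   0. 166.] F [-0.7 -0.3 -2. ] open 11.1 gf 58.3
t*  [ 0.015 -0.004  0.005] roll -0.006 mm 5
677 [-37.4  17.5  41.7  80.5  81.8] [30.  37.8 68.8 99.6 99.9] [154.18651184 156.02896635 157.42961698]
```

View pics/s5.png

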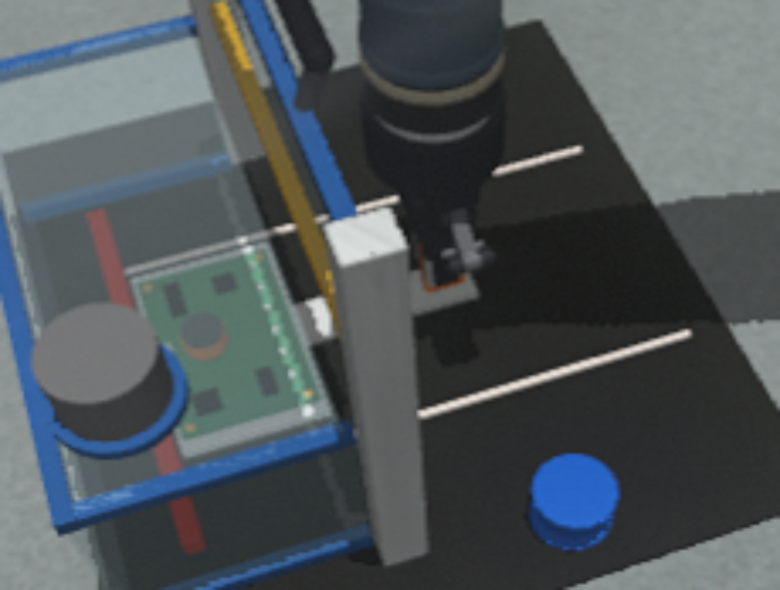

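The plate is almost at the red stop, square, and the choke stands at (205,335). I'll creep on until contact.

>>> arm_command(
  moves=[
    {"tx": 0.005,"ty": -0.001,"tz": 0,"roll": 0},
    {"tx": 0.01,"ty": -0.001,"tz": 0,"roll": 0},
    {"tx": 0.015,"ty": -0.002,"tz": 0,"roll": 0},
    {"tx": 0.018,"ty": -0.002,"tz": 0,"roll": 0},
    {"tx": 0.018,"ty": -0.002,"tz": 0,"roll": 0},
  ],
)

```text
t: 15.35
eef_pos: [627.9, -29.3, -2.5]
orientation: [[0.996, 0.084, -0.005], [0.084, -0.996, -0.002], [-0.005, 0.002, -1.0]]
contact_force: [-9.9, -2.4, 3.3]
opening: 11.3
gripper_force: 59.1
```

>>> arm_command(
  moves=[
    {"tx": 0.004,"ty": 0,"tz": 0,"roll": 0},
    {"tx": 0.008,"ty": 0,"tz": 0,"roll": 0},
    {"tx": 0.012,"ty": 0,"tz": 0,"roll": 0},
    {"tx": 0.012,"ty": 0,"tz": 0,"roll": 0},
  ],
)

```text
t: 15.85
eef_pos: [627.6, -29.7, -2.9]
orientation: [[0.996, 0.084, -0.012], [0.084, -0.996, -0.003], [-0.012, 0.002, -1.0]]
contact_force: [-18.3, -3.8, 5.8]
opening: 11.0
gripper_force: 59.8
```

Against the stop, with 18 N on it. Relieve the pressure, release, rise.

>>> arm_command(
  moves=[
    {"tx": -0.012,"ty": 0,"tz": 0,"roll": 0},
    {"tx": -0.022,"ty": 0,"tz": 0,"roll": 0},
    {"tx": -0.022,"ty": 0,"tz": 0,"roll": 0},
  ],
)

```text
t: 16.23
eef_pos: [627.9, -28.7, -2.7]
orientation: [[0.996, 0.084, 0.001], [0.084, -0.996, -0.0], [0.001, 0.0, -1.0]]
contact_force: [-2.0, -1.7, -3.8]
opening: 11.1
gripper_force: 58.4
```

>>> arm_command(
  moves=[
    {"tx": 0,"ty": 0,"tz": 0,"roll": 0},
    {"tx": 0,"ty": 0,"tz": 0,"roll": 0},
    {"tx": 0,"ty": 0,"tz": 0,"roll": 0},
    {"tx": 0,"ty": 0,"tz": -0.05,"roll": 0},
    {"tx": 0,"ty": 0,"tz": -0.15,"roll": 0},
  ],
  grip=0.2,
)

```text
t: 16.85
eef_pos: [627.0, -28.3, 42.3]
orientation: [[0.996, 0.084, -0.001], [0.084, -0.996, 0.0], [-0.001, -0.0, -1.0]]
contact_force: [-0.0, 1.7, 0.2]
opening: 51.4
gripper_force: 0.0
```

>>> arm_command(
  moves=[
    {"tx": -0.2,"ty": 0,"tz": -0.15,"roll": 0},
    {"tx": -0.4,"ty": 0,"tz": -0.3,"roll": 0},
    {"tx": -0.55,"ty": 0,"tz": -0.45,"roll": -0.17},
    {"tx": -0.7,"ty": 0,"tz": -0.6,"roll": -0.34},
    {"tx": -0.8,"ty": 0,"tz": -0.75,"roll": -0.51},
  ],
)

```text
t: 17.48
eef_pos: [397.9, -47.7, 255.2]
orientation: [[0.811, 0.585, 0.004], [0.585, -0.811, -0.001], [0.003, 0.003, -1.0]]
contact_force: [1.0, -0.8, 0.4]
opening: 51.2
gripper_force: 0.0
```

Run:
```python
from h import *
p=board();plan(*hood(-60,0),320,5.2)
c=cv2.resize(p[60:200,200:430],None,fx=3.4,fy=3.4,interpolation=cv2.INTER_CUBIC)
def dr(hp,col):
    w=[[*hood(x,y),z] for x,y,z in hp];q=((proj('top',w)-[200,60]+.5)*3.4).astype(int)
    cv2.polylines(c,[q],False,col,1)
dr([(8,70,14),(98,70,14),(98,-70,14),(8,-70,14),(8,70,14)],(0,0,255))
cv2.imwrite('pics/t6.png',c);bar(('scene',),370)
for n in('choke','spool','flux_jar'):print(n,[(np.round(r['position'],1),r['confidence']) for r in env.search_frame('top',n)[:2]])
```

```text
board [733.4 -20.2] (15.693153381347656, 121.92373657226562) yaw 7.4314117431640625 hood 18.9 -1.2
t 17.52 eef [396.7 -48.4 263.5] yaw_y -54.0 q [-17. -15.  -3. 101.  -0. 127.] F [-2.1  1.5  3.5] open 50.9 gf 0.0
t*  [ 0.741  0.448 -0.178] roll -0.987 mm 265
scene -75 114 x [-21.7 -13.4  -8.4] z [312.4 320.5 339.8 341.8 342.8]
scene -50 94 x [-22.3 -16.3 -11.5] z [337.8 340.7 341.5 342.3 343.4]
scene -25 100 x [-22.  -16.1 -11.6] z [338.3 340.7 342.1 342.8 343.9]
scene 0 108 x [-22.7 -16.5 -11.6] z [338.2 341.3 342.5 343.3 344.2]
scene 25 125 x [-22.3 -16.2 -11.1] z [339.1 341.7 342.5 343.3 344. ]
scene 50 185 x [-22.4 -14.9  -2.5] z [270.8 338.5 341.7 343.1 344. ]
choke []
spool [(array([592.3, 148.5,  39.8]), 0.7), (array([684.8, -22.3,   3.3]), 0.59)]
flux_jar [(array([ 592.4, -219.1,   47.4]), 0.73)]
```

View pics/t6.png

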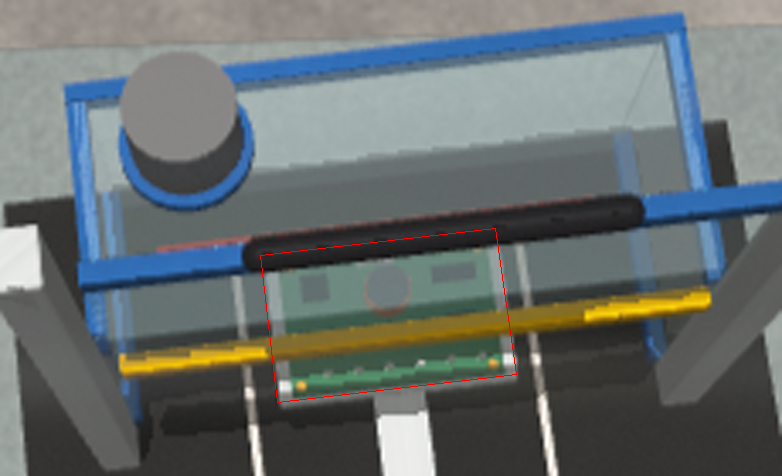

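The plate matches the home outline, and the choke stands at (387,288). Now back to the handle.

>>> arm_command(
  moves=[
    {"tx": 0.1,"ty": 0.06,"tz": -0.08,"roll": -0.17},
    {"tx": 0.22,"ty": 0.13,"tz": -0.16,"roll": -0.34},
    {"tx": 0.35,"ty": 0.21,"tz": -0.19,"roll": -0.51},
    {"tx": 0.47,"ty": 0.28,"tz": -0.19,"roll": -0.68},
    {"tx": 0.55,"ty": 0.33,"tz": -0.19,"roll": -0.85},
  ],
)

```text
t: 18.35
eef_pos: [593.3, -32.1, 306.5]
orientation: [[0.056, 0.998, -0.002], [0.998, -0.056, 0.001], [0.001, -0.003, -1.0]]
contact_force: [-0.2, 0.1, 0.8]
opening: 51.1
gripper_force: 0.0
```

```bash
python3 -c "
from h import *
plan(*hood(-15.5,0),322,5.2)"
```

```text
t 18.35 eef [593.3 -32.1 306.5] yaw_y -3.2 q [-10.  18.  35. 108.   0.  84.] F [-0.2  0.1  0.8] open 51.1 gf 0.0
t*  [ 0.053  0.35  -0.052] roll -0.14 mm 107
```

>>> arm_command(
  moves=[
    {"tx": 0.02,"ty": 0,"tz": -0.06,"roll": -0.14},
    {"tx": 0.04,"ty": 0.05,"tz": -0.06,"roll": -0.14},
    {"tx": 0.05,"ty": 0.1,"tz": -0.06,"roll": -0.14},
    {"tx": 0.05,"ty": 0.1,"tz": -0.06,"roll": -0.14},
  ],
)

```text
t: 18.85
eef_pos: [623.0, -19.2, 324.4]
orientation: [[-0.085, 0.996, -0.003], [0.996, 0.085, 0.001], [0.001, -0.003, -1.0]]
contact_force: [0.3, 0.1, 0.2]
opening: 51.3
gripper_force: 0.0
```

```bash
python3 -c "
from h import *
plan(*hood(-15.5,0),322,5.2)"
```

```text
t 18.85 eef [623.  -19.2 324.4] yaw_y 4.9 q [ -8.  25.  46. 112.   0.  77.] F [0.3 0.1 0.2] open 51.3 gf 0.0
t*  [-0.031  0.252  0.007] roll -0.006 mm 76
```

>>> arm_command(
  moves=[
    {"tx": -0.02,"ty": 0.1,"tz": 0,"roll": 0},
    {"tx": -0.031,"ty": 0.2,"tz": 0.005,"roll": -0.005},
    {"tx": -0.031,"ty": 0.252,"tz": 0.015,"roll": -0.005},
    {"tx": -0.031,"ty": 0.252,"tz": 0.025,"roll": -0.005},
    {"tx": -0.031,"ty": 0.252,"tz": 0.025,"roll": -0.005},
  ],
)

```text
t: 19.48
eef_pos: [698.2, -22.7, 321.0]
orientation: [[-0.089, 0.996, 0.002], [0.996, 0.089, -0.0], [-0.0, 0.002, -1.0]]
contact_force: [-0.9, 0.5, 1.6]
opening: 51.6
gripper_force: 0.0
```

```bash
python3 -c "
from h import *
plan(*hood(-16,0),284,5.2);tips()"
```

```text
t 19.48 eef [698.2 -22.7 321. ] yaw_y 5.1 q [ -7.  47.  80. 123.   0.  78.] F [-0.9  0.5  1.6] open 51.6 gf 0.0
t*  [0.001 0.001 0.123] roll -0.001 mm 37
-55 428 tool z [-138. -126. -109.  -94.  -88.  -79.] tool x [-7.  6. 12.]
-45 233 tool z [-148. -136.  -87.  -80.  -62.  -44.] tool x [-1.  7. 11.]
-35 441 tool z [-149. -132.  -82.  -59.  -47.  -37.] tool x [ 1. 11. 12.]
-25 133 tool z [-146. -140. -133. -121.  -43.  -35.] tool x [ 7. 11. 12.]
-15 167 tool z [-142. -135. -116. -106.  -19.  -16.] tool x [ 6. 11. 12.]
-5 319 tool z [-141. -129. -116.  -21.  -19.  -14.] tool x [-3. 11. 12.]
5 228 tool z [-143. -131. -107.   13.   14.   39.] tool x [-6. 11. 12.]
15 133 tool z [-147. -142. -137. -130. -119.   21.] tool x [11. 12. 13.]
25 526 tool z [-149. -132. -102.  -68.  -49.  -36.] tool x [-4. 11. 12.]
35 374 tool z [-149. -139.  -87.  -78.  -55.  -42.] tool x [-4.  8. 12.]
45 305 tool z [-138. -132. -122.  -94.  -87.  -79.] tool x [-2.  6. 12.]
```

>>> arm_command(
  moves=[
    {"tx": 0,"ty": 0,"tz": 0.05,"roll": 0},
    {"tx": 0,"ty": 0,"tz": 0.1,"roll": 0},
    {"tx": 0,"ty": 0,"tz": 0.123,"roll": 0},
    {"tx": 0,"ty": 0,"tz": 0.123,"roll": 0},
  ],
)

```text
t: 20.02
eef_pos: [697.9, -22.5, 287.3]
orientation: [[-0.09, 0.996, 0.007], [0.996, 0.09, -0.001], [-0.001, 0.007, -1.0]]
contact_force: [-0.3, -0.4, -0.4]
opening: 51.3
gripper_force: 0.0
```

>>> arm_command(
  moves=[
    {"tx": 0,"ty": 0,"tz": 0,"roll": 0},
    {"tx": 0,"ty": 0,"tz": 0,"roll": 0},
    {"tx": 0,"ty": 0,"tz": 0,"roll": 0},
    {"tx": 0,"ty": 0,"tz": 0,"roll": 0},
  ],
  grip=-1,
  force=50,
)

```text
t: 20.52
eef_pos: [696.7, -22.8, 284.8]
orientation: [[-0.09, 0.996, -0.001], [0.996, 0.09, -0.001], [-0.001, -0.001, -1.0]]
contact_force: [-4.8, -0.8, 1.3]
opening: 12.3
gripper_force: 48.6
```

>>> arm_command(
  moves=[
    {"tx": 0,"ty": 0,"tz": 0.03,"roll": 0},
    {"tx": 0,"ty": 0,"tz": 0.08,"roll": 0},
    {"tx": 0,"ty": 0,"tz": 0.13,"roll": 0},
    {"tx": 0,"ty": 0,"tz": 0.18,"roll": 0},
    {"tx": 0,"ty": 0,"tz": 0.22,"roll": 0},
  ],
)

```text
t: 21.15
eef_pos: [696.7, -22.8, 218.1]
orientation: [[-0.089, 0.996, -0.001], [0.996, 0.089, -0.001], [-0.001, -0.001, -1.0]]
contact_force: [-4.7, 0.6, 2.8]
opening: 12.3
gripper_force: 48.9
```

>>> arm_command(
  moves=[
    {"tx": 0,"ty": 0,"tz": 0.04,"roll": 0},
    {"tx": 0,"ty": 0,"tz": 0.09,"roll": 0},
    {"tx": 0,"ty": 0,"tz": 0.14,"roll": 0},
    {"tx": 0,"ty": 0,"tz": 0.18,"roll": 0},
    {"tx": 0,"ty": 0,"tz": 0.21,"roll": 0},
  ],
)

```text
t: 21.78
eef_pos: [696.6, -22.8, 154.7]
orientation: [[-0.089, 0.996, -0.002], [0.996, 0.089, -0.001], [-0.0, -0.002, -1.0]]
contact_force: [-5.4, 0.2, 2.0]
opening: 12.2
gripper_force: 48.9
```

>>> arm_command(
  moves=[
    {"tx": 0,"ty": 0,"tz": 0.015,"roll": 0},
    {"tx": 0,"ty": 0,"tz": 0.03,"roll": 0},
    {"tx": 0,"ty": 0,"tz": 0.045,"roll": 0},
    {"tx": 0,"ty": 0,"tz": 0.055,"roll": 0},
    {"tx": 0,"ty": 0,"tz": 0.055,"roll": 0},
  ],
)

```text
t: 22.4
eef_pos: [696.7, -22.8, 139.1]
orientation: [[-0.089, 0.996, -0.002], [0.996, 0.089, -0.001], [-0.0, -0.002, -1.0]]
contact_force: [-6.9, -1.1, 3.2]
opening: 12.4
gripper_force: 49.0
```

```bash
python3 -c "
from h import *
plan(*hood(-16,0),137,5.2);bar(('scene',),230)"
```

```text
t 22.4 eef [696.7 -22.8 139.1] yaw_y 5.1 q [-7. 30. 31. 92. -0. 78.] F [-6.9 -1.1  3.2] open 12.4 gf 49.0
t*  [0.001 0.007 0.007] roll -0.001 mm 3
scene -50 15 x [-23.4 -20.7 -17.1] z [193.6 195.1 196.  196.6 197.5]
scene -25 127 x [-43.  -18.1  12.4] z [193.4 196.  198.3 224.9 227.6]
scene 0 404 x [-41.8 -14.4  11.2] z [182.7 196.2 211.8 223.  228.3]
scene 25 105 x [-22.9 -16.   -4.1] z [163.1 194.1 195.6 196.8 197.3]
scene 50 39 x [-21.6 -13.8  -1.4] z [142.6 166.4 195.  196.2 197.6]
```

Bar top is at about 197.5, so it is nearly shut. Press on until the end stop pushes back.

>>> arm_command(
  moves=[
    {"tx": 0,"ty": 0,"tz": 0.008,"roll": 0},
    {"tx": 0,"ty": 0,"tz": 0.015,"roll": 0},
    {"tx": 0,"ty": 0,"tz": 0.022,"roll": 0},
    {"tx": 0,"ty": 0,"tz": 0.022,"roll": 0},
  ],
)

```text
t: 22.95
eef_pos: [697.0, -22.9, 139.0]
orientation: [[-0.09, 0.996, 0.003], [0.996, 0.09, -0.002], [-0.002, 0.003, -1.0]]
contact_force: [-12.9, 0.0, 19.4]
opening: 12.5
gripper_force: 50.5
```

Fully shut: there was no further travel at 19 N. Relieve the pressure, open, rise and back off.

>>> arm_command(
  moves=[
    {"tx": 0,"ty": 0,"tz": -0.012,"roll": 0},
    {"tx": 0,"ty": 0,"tz": -0.02,"roll": 0},
    {"tx": 0,"ty": 0,"tz": -0.02,"roll": 0},
  ],
)

```text
t: 23.32
eef_pos: [696.7, -22.8, 139.1]
orientation: [[-0.089, 0.996, -0.001], [0.996, 0.089, -0.001], [-0.001, -0.002, -1.0]]
contact_force: [-7.9, 0.4, 4.9]
opening: 12.3
gripper_force: 49.1
```

>>> arm_command(
  moves=[
    {"tx": 0,"ty": 0,"tz": 0,"roll": 0},
    {"tx": 0,"ty": 0,"tz": 0,"roll": 0},
    {"tx": 0,"ty": 0,"tz": 0,"roll": 0},
    {"tx": 0,"ty": 0,"tz": 0,"roll": 0},
    {"tx": 0,"ty": 0,"tz": -0.1,"roll": 0},
  ],
  grip=0.2,
)

```text
t: 23.95
eef_pos: [696.5, -22.3, 163.8]
orientation: [[-0.09, 0.996, -0.006], [0.996, 0.09, 0.001], [0.001, -0.006, -1.0]]
contact_force: [1.1, -0.7, 1.1]
opening: 51.3
gripper_force: 0.0
```

>>> arm_command(
  moves=[
    {"tx": 0,"ty": 0,"tz": -0.15,"roll": 0},
    {"tx": 0,"ty": -0.15,"tz": -0.3,"roll": 0},
    {"tx": 0,"ty": -0.35,"tz": -0.4,"roll": 0},
    {"tx": 0,"ty": -0.55,"tz": -0.4,"roll": 0},
    {"tx": 0,"ty": -0.75,"tz": -0.4,"roll": 0},
  ],
)

```text
t: 24.58
eef_pos: [473.2, -43.0, 288.4]
orientation: [[-0.09, 0.996, 0.005], [0.996, 0.09, -0.001], [-0.002, 0.005, -1.0]]
contact_force: [-0.5, -0.7, 0.7]
opening: 51.4
gripper_force: 0.0
```

>>> arm_command(
  moves=[
    {"tx": 0,"ty": -0.1,"tz": 0,"roll": 0},
    {"tx": 0,"ty": -0.2,"tz": 0,"roll": 0},
    {"tx": 0,"ty": -0.2,"tz": 0,"roll": 0},
    {"tx": 0,"ty": -0.2,"tz": 0,"roll": 0},
  ],
)

```text
t: 25.08
eef_pos: [415.4, -48.2, 287.4]
orientation: [[-0.089, 0.996, 0.003], [0.996, 0.089, -0.0], [-0.001, 0.003, -1.0]]
contact_force: [1.6, 0.6, 0.5]
opening: 51.3
gripper_force: 0.0
```

Run:
```python
from h import *
bar(zmax=230);s=env.sense();print(s['t'],s['eef_pos'])
p=env.read_camera('top')[0][:,:,::-1].copy()
c=cv2.resize(p[60:235,200:430],None,fx=3.4,fy=3.4,interpolation=cv2.INTER_CUBIC)
def dr(hp,col):
    q=((proj('top',[[*hood(x,y),z] for x,y,z in hp])-[200,60]+.5)*3.4).astype(int);cv2.polylines(c,[q],False,col,1)
dr([(8,70,14),(98,70,14),(98,-70,14),(8,-70,14),(8,70,14)],(0,0,255))
a=np.linspace(0,6.28,30);dr([(63+13.5*np.cos(t),13.5*np.sin(t),39) for t in a],(0,255,255))
cv2.imwrite('pics/t7.png',c)
```

```text
scene -75 72 x [-21.8 -14.2  -8.7] z [166.1 187.  195.5 196.4 198.3]
scene -50 85 x [-23.1 -16.  -10.4] z [191.9 194.2 195.8 196.6 197.6]
scene -25 93 x [-22.8 -15.7  -1.8] z [156.4 193.6 195.9 196.7 197.7]
scene 0 105 x [-22.9 -15.6  -1.7] z [154.7 194.3 195.8 196.7 197.8]
scene 25 108 x [-23.1 -15.8  -2.3] z [146.5 193.9 195.6 196.6 197.7]
scene 50 35 x [-22.  -14.1  -1.4] z [149.9 167.7 195.3 196.7 198. ]
top -75 120 x [-23.7 -19.  -11.8] z [189.9 193.7 195.2 196.3 197.7]
top -50 132 x [-23.7 -19.  -12. ] z [190.5 194.  195.5 196.6 198. ]
top -25 124 x [-23.6 -18.8 -12.3] z [191.  194.  195.4 196.5 197.5]
top 0 105 x [-23.4 -19.1 -12.2] z [191.  193.9 195.4 196.4 198. ]
top 25 59 x [-23.4 -15.7 -11.9] z [191.5 194.3 195.3 196.3 197.9]
top 50 47 x [-23.7 -15.9 -12.8] z [191.7 194.1 195.6 196.6 197.8]
25.175 [415.48549996 -48.12377363 286.98213323]
```

View pics/t7.png

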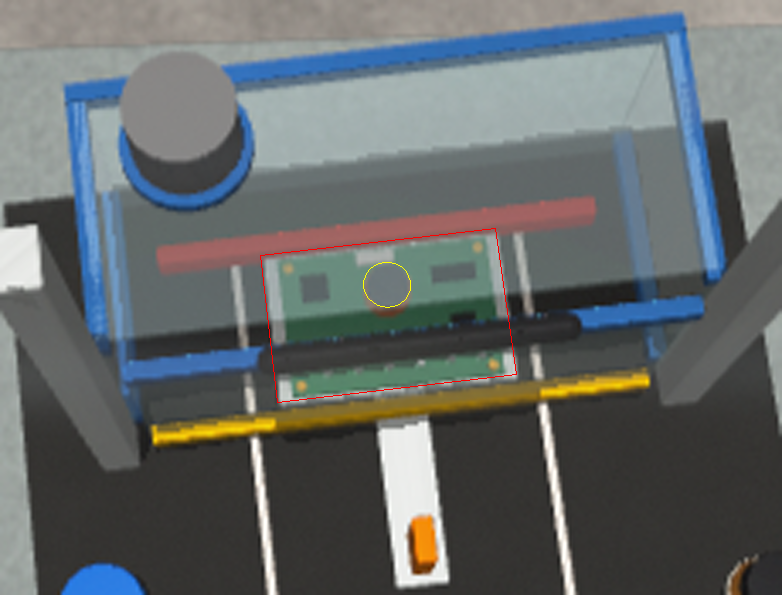

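The plate fills its home outline against the stop, the choke is on its circle at (387,285), and the sash is shut with the bar's top at 197. Handing in.

```bash
python3 -c "
from cell import env
print(env.close_job())"
```

```text
the job is handed in; nothing more can be done
None
```

I raised the sash to about 146 mm, slid the carrier home square against the stop with the choke upright in its place, and shut the sash gently; the job is handed in at about 25 s, though `close_job()` returned no verdict.

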